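# Riddle the kiln props

## Task

Lift the wooden riddle basket by its bar and shake it over the white basin until all four broken bits have dropped through into the basin while the three props stay in the basket. Then tip the three props out of the basket's open mouth into the dark wooden crate, from low down. Set the empty basket back upright on the bench without dropping it, and do not disturb the clay cups.

Things in the scene. Friction and masses are not known exactly. Their poses are not given: they have to be found in the camera images.
- basket_grip (a point): Centre of the grip bar of the loose wooden riddle basket (0.34 kg empty, 0.74 full). The bar, 18 mm thick (basket x), 24 high, 137 long (basket y), spans the basket on two uprights and is rigid with it; its centre is 112 mm above the basket's underside. Axes: z up, x to the back wall, y across. The basket is 174 mm long (x), 157 wide; side and back walls 65 mm high.
- basket_floor (a point): Top of the basket's floor, 92 mm straight below the bar's centre, 20 mm above the underside. Axes as the basket. The floor is three flat slats running along x, 11 mm wide, at y = -37, 0 and 37 mm, with 26 mm open gaps between them and beside the walls.
- basket_mouth (a point): Middle of the floor's front edge, 84 mm on the -x side of the bar's centre and 92 mm below it. This end of the basket is open, without a lip: props slide out here when it is tipped mouth down by some 45 to 55 degrees (they start to slide at 27 to 35). A thin tie joins the side walls under the slats here.
- prop0_center (a point): Centre of a kiln prop: fired-clay block 48 x 36 x 36 mm, about 0.12 kg, x along its length; one of three alike, lying in the basket. Too big for the gaps.
- prop1_center (a point): Centre of a kiln prop: fired-clay block 48 x 36 x 36 mm, about 0.12 kg, x along its length; one of three alike, lying in the basket. Too big for the gaps.
- prop2_center (a point): Centre of a kiln prop: fired-clay block 48 x 36 x 36 mm, about 0.12 kg, x along its length; one of three alike, lying in the basket. Too big for the gaps.
- chip0_center (a point): Centre of a broken bit: five-sided fired-clay chip, 20 mm across, 15 mm high, about 10 g; one of four alike, each resting on a floor slat. Off the slat it passes the gaps; friction (slides at 27 to 35 degrees) holds it on the slat until the basket is shaken or rolled 40 to 45 degrees about basket x. If the basket is only tipped forward it slides along the slat and stays in.
- chip1_center (a point): Centre of a broken bit: five-sided fired-clay chip, 20 mm across, 15 mm high, about 10 g; one of four alike, each resting on a floor slat. Off the slat it passes the gaps; friction (slides at 27 to 35 degrees) holds it on the slat until the basket is shaken or rolled 40 to 45 degrees about basket x. If the basket is only tipped forward it slides along the slat and stays in.
- chip2_center (a point): Centre of a broken bit: five-sided fired-clay chip, 20 mm across, 15 mm high, about 10 g; one of four alike, each resting on a floor slat. Off the slat it passes the gaps; friction (slides at 27 to 35 degrees) holds it on the slat until the basket is shaken or rolled 40 to 45 degrees about basket x. If the basket is only tipped forward it slides along the slat and stays in.
- chip3_center (a point): Centre of a broken bit: five-sided fired-clay chip, 20 mm across, 15 mm high, about 10 g; one of four alike, each resting on a floor slat. Off the slat it passes the gaps; friction (slides at 27 to 35 degrees) holds it on the slat until the basket is shaken or rolled 40 to 45 degrees about basket x. If the basket is only tipped forward it slides along the slat and stays in.
- basin_in (a point): Centre of the inner floor (5 mm above the bench) of the round white basin for broken bits: rim 260 mm across and 70 mm above the bench, floor 200 mm across, wall 5 mm. Fixed to the bench.
- crate_in (a point): Centre of the inner floor (10 mm above the bench) of the rectangular dark wooden crate for good props: outside 240 (x) x 250 (y) mm, 80 mm high, walls 10 mm. Fixed to the bench.
- cup0_center (a point): Centre of an unfired clay cup standing loose on the bench, 72 mm across, 72 mm high. Fragile: leave it standing where it is.
- cup1_center (a point): Centre of an unfired clay cup standing loose on the bench, 72 mm across, 72 mm high. Fragile: leave it standing where it is.
Things that resemble listed ones, but are neither listed nor needed, are in the scene too. Of the things shaped like the part that bears basket_grip, the wooden one is meant.

How it is judged:
By the outcome, as a careful person would: the job done as asked, in the order asked, and still so for the second after the job is handed in, with the robot touching nothing.
It also fails if it takes over 72 s, if anything falls off the work surface, if the arm or the gripper's body presses on something with over 40 N, if the wrist force passes 120 N, or if a joint passes its speed limit or range.

## Robot

A 6-joint arm with a two-finger parallel gripper is mounted at the origin on the work surface. World frame = base frame: x ahead of the robot, y to its left, z up, the work surface at z = 0. Lengths are in mm, angles in rad, forces in N, time in s.
With the tool pointing down it reaches from about 350 to 775 mm from the base axis. Payload 7.3 kg.
Tool frame: the origin (TCP) lies midway between the tips of the shut fingers; the grasp point (between the pads) lies 19 mm behind it (grasp_offset is the z of the grasp point in the tool frame, in mm); z points along the fingers, y is the direction in which the jaws open and shut (so a half turn about z gives the same grasp; the last joint's range is limited). The gripper opens to 92 mm and grips with 3 to 60 N. Pads are 19 mm wide; open, the fingers measure 130 mm over their backs; the gripper's body (75 mm by 190 mm) begins 47 mm behind the grasp point.
Start: joints at [-1.254, 0.342, 1.524, -0, 1.275, -0.146], TCP at [234.413, -469.782, 226.741] pointing down, gripper open.
Joint ranges: [-2.53, 2.53], [-0.77, 2.02], [0.04, 2.7], [-1, 4.14], [0.28, 2.66], [-3.11, 3.11]. Speed limits (rad/s): [2.57, 2.57, 3.14, 3.14, 3.14, 3.14].

## Interface

Orientations are given as [roll, pitch, yaw] about the fixed x, y, z axes, in that order (R = Rz(yaw) Ry(pitch) Rx(roll)).
In Python, from plant import get_obs, capture, camera_model, close_job, boxes_of, regions_of, place_of, grasp_offset gives the robot as it stands. The module is installed in compiled form; this text tells all that it offers.
- The arm moves only by the tool send_rows, never from a script. Its argument "targets" is a list that holds one entry, the list of rows, each a list of 7 numbers: the turn, a rotation vector about the tool's x, y, z in degrees, then the shift along the tool's x, y, z in mm, then the closure, from -1 (fully open) to 1 (shut). A call has 1 to 5 rows; each row is the pose to reach, as a shift and turn from the pose commanded when the call began, along the tool's axes at that moment; what a row does not reach only later rows make up. A row lasts 1/12 s, in which the tool goes at most 41.7 mm and 7.16 degrees, less where a joint would pass 70% of its speed; a pose out of reach is approached as far as the arm can. A call with a gripper value outside its range is refused whole. The fingers move at their own pace and stop on an object; the grip force is fixed at half the most. Time passes only in rows, so rows that repeat a pose let the fingers close. It gives the time, the measured TCP pose, the force and the opening at its end, in the units of the state.
- get_obs(): the state, without advancing time (a new reading comes with each control period).
- capture(name): name is "scene" or "top"; returns the picture (384x512x3 uint8, red, green, blue); there is no depth.
- camera_model(name): a dict with "K" (3x3 intrinsics, pixels), "world_to_cam" (4x4, takes a point from world to camera coordinates). Camera axes: x right, y up, looking along -z (the intrinsics and any distortion apply to the point x, -y, -z); pixel columns grow to the right and rows downward; lengths in mm; the calibration is good to about 2 mm. A picture is of the moment at which its call begins. camera_model takes no time and is no camera call.
- close_job(): hands the job in, once; it reports no verdict.
Trained networks look in the newest picture that a camera, given by its name, has taken for a name from the list of things; names that differ only in an ending like _2 or _b are one class to them, and where a whole thing is asked for, a point or a joint stands for the part that bears it (a point fixed in the world has none). Each returns a list of dicts, best first, with "conf" (0 to 1); they miss things now and then, are a little off and sometimes report something else, mostly with a low value. They report only what shows in the picture. A call takes as long as a camera call. They do not tell look-alikes from the thing itself.
- boxes_of(label, camera): "location" ([row, column] in pixels, amid what is visible of it).
- regions_of(label, camera): "region" (384x512 bool, what is visible of it) and "location" ([row, column] in pixels, amid what is visible of it).
- place_of(label, camera): "location" ([row, column] in pixels: a listed point, or the origin of a listed thing).
The state is a dict: "time": time; "joint_positions": joint angles; "dq": joint speeds; "tau": joint torques, N m; "tool_pos": TCP position; "tcp_rot": TCP orientation; "contact_force": force on the tool from outside, world axes, zero at the start; "moment": the same for the moment, N m; "grip_width": finger opening in mm.
Only numpy, scipy, OpenCV 4.12 (cv2) and the standard library are available. Lean on these libraries where they do the work, as an engineer would, in place of code of your own. Each camera call takes 0.05 s, during which the arm holds its last target.

## Working session

There is one attempt and no reset: what is moved stays moved. The work goes in short steps, Python scripts to look and compute and a tool call to move; the robot and the scene stay as the last step left them, time stands still between calls to the robot, and variables do not carry over. Pictures are saved under pics/ and viewed, and the job is handed in when it is done.

Besides the shell and the picture viewer there is one more tool, called as name([rows], argument=value, ...), one row to a line, values as JSON. send_rows: Moves the arm, as the interface text tells. Its arguments: {"type":"object","properties":{"targets":{"type":"array","items":{"type":"array","items":{"type":"array","items":{"type":"number"}}}}},"required":["targets"]}

```bash
mkdir -p pics; cat > h.py <<'E'
import numpy as np,cv2
from plant import *
from scipy.spatial.transform import Rotation as R
def snap(n,f):
    im=capture(n); cv2.imwrite('pics/'+f,im[:,:,::-1]); return im
def ray(n,rc):
    m=camera_model(n);K=np.array(m['K']);T=np.array(m['world_to_cam'])
    d=m.get('dist',None)
    p=np.array([[[rc[1],rc[0]]]],float)
    q=cv2.undistortPoints(p,K,None if d is None else np.array(d))[0,0]
    dc=np.array([q[0],-q[1],-1.0]); Rm=T[:3,:3]; 
    return -Rm.T@T[:3,3], Rm.T@dc
def onz(n,rc,z):
    o,d=ray(n,rc); return o+d*(z-o[2])/d[2]
def tri(a,b):
    o1,d1=ray('scene',a);o2,d2=ray('top',b)
    A=np.c_[d1,-d2];s=np.linalg.lstsq(A,o2-o1,rcond=None)[0]
    p=o1+d1*s[0];q=o2+d2*s[1];return (p+q)/2,np.linalg.norm(p-q)
def proj(n,P):
    m=camera_model(n);K=np.array(m['K']);T=np.array(m['world_to_cam'])
    c=T[:3,:3]@np.array(P)+T[:3,3]; c=np.array([c[0],-c[1],-c[2]]); u=K@c; return [u[1]/u[2],u[0]/u[2]]
E
python3 - <<'E'
from h import *
for n in('scene','top'):
    snap(n,n+'0.png'); m=camera_model(n);print(n,m)
    for l in['basket_grip','basket_floor','basket_mouth','prop0_center','chip0_center','basin_in','crate_in','cup0_center']:
        print(l,[(round(d['conf'],2),np.round(d['location'],1).tolist()) for d in place_of(l,n)])
o=get_obs();print(o,grasp_offset)
E
```

```text
scene {'K': array([[488.83712344,   0.        , 255.76523097],
       [  0.        , 488.83712344, 193.41500056],
       [  0.        ,   0.        ,   1.        ]]), 'world_to_cam': array([[-5.72796517e-01,  8.19696342e-01, -1.43449638e-03,
         2.24876764e+02],
       [-6.66394940e-01, -4.64650397e-01,  5.83110447e-01,
         2.31652591e+02],
       [ 4.77306961e-01,  3.34959574e-01,  8.12391623e-01,
        -1.44185136e+03],
       [ 0.00000000e+00,  0.00000000e+00,  0.00000000e+00,
         1.00000000e+00]])}
basket_grip [(0.84, [303.9, 348.0])]
basket_floor [(0.94, [217.3, 415.3]), (0.68, [321.0, 338.2])]
basket_mouth [(0.56, [283.9, 339.8]), (0.56, [239.9, 445.2])]
prop0_center [(0.67, [341.2, 323.1])]
chip0_center [(0.53, [341.9, 342.3])]
basin_in [(0.88, [184.6, 119.9]), (0.73, [287.6, 338.7]), (0.4, [324.2, 340.4])]
crate_in [(0.65, [243.4, 221.0])]
cup0_center [(0.71, [218.8, 326.2])]
top {'K': array([[458.48493059,   0.        , 248.31743971],
       [  0.        , 458.48493059, 199.59058075],
       [  0.        ,   0.        ,   1.        ]]), 'world_to_cam': array
[... 739 characters left out ...]
center [(0.73, [217.5, 183.1])]
{'time': 0.9, 'joint_positions': array([-1.25398283e+00,  3.41985144e-01,  1.52406696e+00, -7.35373190e-06,
        1.27536238e+00, -1.46016883e-01]), 'dq': array([ 0.00157733, -0.00012031, -0.00043444, -0.00062003,  0.00017005,
       -0.00012209]), 'tau': array([ 3.38548753e-04, -4.31122148e+01, -2.44481206e+01,  7.17494963e-02,
        4.82104125e-02,  1.06453751e-05]), 'tool_pos': array([ 234.4277151 , -469.80507154,  226.75977832]), 'tcp_rot': array([3.14141740e+00, 3.28840575e-05, 4.62832521e-01]), 'contact_force': array([0.09629892, 0.51041749, 0.57144295]), 'moment': array([ 0.00582837, -0.00542021,  0.07487234]), 'grip_width': 91.80540557098419} -18.8
```

View pics/scene0.png

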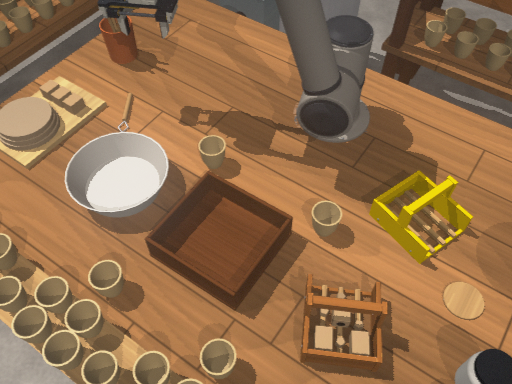

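View pics/top0.png

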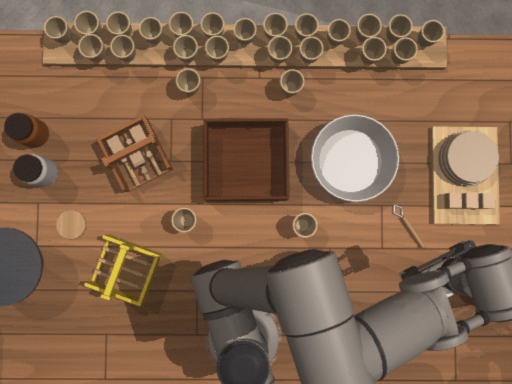

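```bash
python3 - <<'E'
import cv2
s=cv2.imread('pics/scene0.png');t=cv2.imread('pics/top0.png')
cv2.imwrite('pics/c1.png',cv2.resize(s[180:384,280:512],None,fx=3,fy=2.9,interpolation=cv2.INTER_CUBIC))
cv2.imwrite('pics/c2.png',cv2.resize(t[90:300,60:230],None,fx=2.8,fy=2.8,interpolation=cv2.INTER_CUBIC))
E
```

```text
(no output)
```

View pics/c1.png

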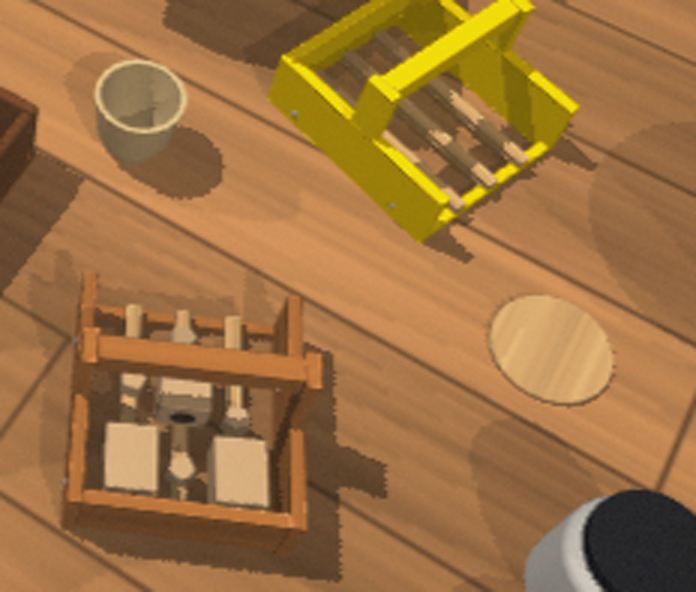

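View pics/c2.png

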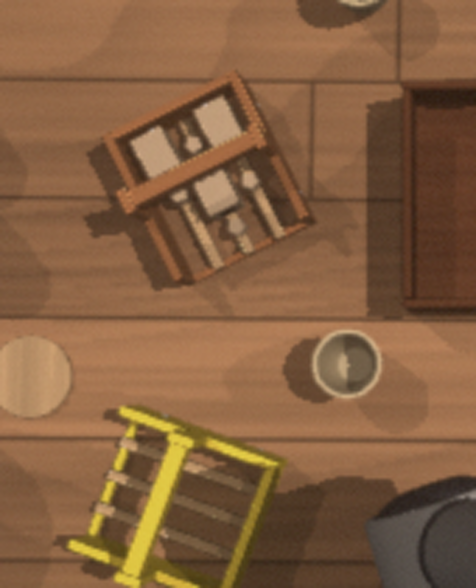

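Wooden basket at scene (304,348) / top (151,128), holding pale blocks. The yellow carrier at scene (217,415) / top (271,115) is empty, so it is the look-alike. The wooden one fits the description, and the crops confirm it. The crate is at top (160,245), the basin at (158,355), and cups stand nearby at (218,183) and (225,305).

```bash
python3 - <<'E'
from h import *
a,e=tri([303.9,348],[150.8,128.5]);print('grip tri',a,e)
print('grip z112 top',onz('top',[150.8,128.5],112), onz('scene',[303.9,348],112))
print('floor',onz('scene',[321,338.2],20),onz('top',[154.7,137.4],20))
print('mouth z20',onz('top',[178.6,147.4],20))
e1=tri([307,385],[161.4,104.6]);e2=tri([299,310],[136.4,153.6]);print(e1,e2)
for s in [1]:
  d=onz('top',[161.4,104.6],120)-onz('top',[136.4,153.6],120);print('bar yaw top',d,np.degrees(np.arctan2(d[1],d[0]))-90)
  d=onz('scene',[307,385],118)-onz('scene',[299,310],118);print('bar yaw scene',d,np.degrees(np.arctan2(d[1],d[0]))-90)
print('basin',tri([184.6,119.9],[159.6,352.9]),onz('top',[159.6,352.9],5))
print('crate',tri([243.4,221.0],[162.7,243.7]),onz('top',[162.7,243.7],10))
for l in('cup0_center',):
  for n in('top','scene'):
    print([ (round(d['conf'],2),onz(n,d['location'],36).round()) for d in boxes_of(l,n)])
# refine crate/basin by regions
for l,z in(('crate_in',80),('basin_in',70)):
  for d in regions_of(l,'top'):
    r,c=np.nonzero(d['region']);print(l,d['conf'],r.min(),r.max(),c.min(),c.max(),onz('top',[(r.min()+r.max())/2,(c.min()+c.max())/2],z))
for rc in [(120,203),(120,288),(201,204),(201,289)]: print('crate corner',onz('top',rc,80).round())
for rc in [(115,355),(201,355),(158,312),(158,398)]: print('basin',onz('top',rc,70).round())
E
```

```text
grip tri [549.72261212 331.19351407 118.08429815] 4.334513543407279
grip z112 top [551.69543304 330.7835623  112.        ] [545.76267906 332.57272885 112.        ]
floor [549.95261523 326.7617768   20.        ] [555.19380974 326.99045031  20.        ]
mouth z20 [482.10163846 295.06369089  20.        ]
(array([517.87690338, 394.91643378, 127.29051476]), np.float64(3.399574050055951)) (array([588.62900039, 262.16383369, 124.93195959]), np.float64(10.671901334977518))
bar yaw top [-72.5617686  137.10721553   0.        ] 27.88930472045628
bar yaw scene [-70.56740779 130.64120913   0.        ] 28.376229114156004
basin (array([ 546.13097897, -334.46088788,    0.73731512]), np.float64(5.491539955309788)) [ 547.30875203 -335.64522476    5.        ]
crate (array([5.35883877e+02, 5.22570376e-01, 8.73452830e+00]), np.float64(4.34110939045494)) [534.4289545    2.28304831  10.        ]
[(0.87, array([354., 182.,  36.]))]
[(0.94, array([338., 179.,  36.])), (0.27, array([535.,  -0.,  36.]))]
crate_in 0.57 118 201 204 288 [533.97236455  -4.62034173  80.        ]
crate_in 0.35 213 237 293 317 [ 343.75086528 -177.15830006   80.        ]
crate_in 0.27 116 191 96 172 [549.18405927 322.77426475  80.        ]
basin_in 0.66 115 200 312 398 [ 543.81876842 -326.51321239   70.        ]
crate corner [650. 123.  80.]
crate corner [ 652. -127.   80.]
crate corner [412. 117.  80.]
crate corner [ 413. -131.   80.]
basin [ 671. -328.   70.]
basin [ 415. -326.   70.]
basin [ 541. -199.   70.]
basin [ 543. -454.   70.]
```

```bash
python3 - <<'E'
import cv2
t=cv2.imread('pics/top0.png')
cv2.imwrite('pics/c3.png',cv2.resize(t[110:200,90:180],None,fx=6.5,fy=6.5,interpolation=cv2.INTER_CUBIC))
E
```

```text
(no output)
```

View pics/c3.png

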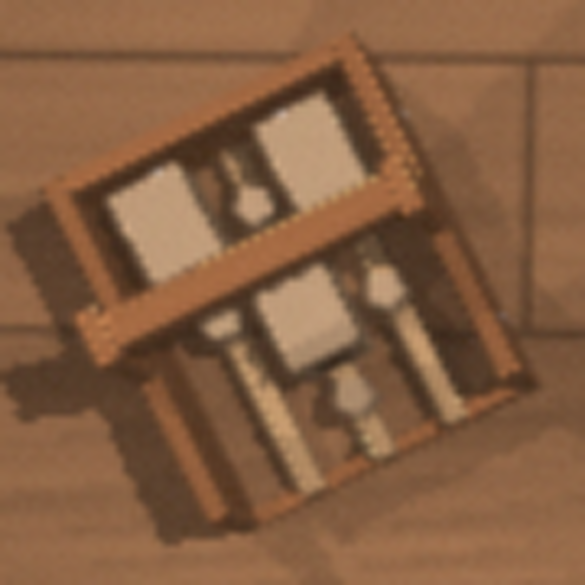

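```bash
cat >> h.py <<'E'
def down(yaw,tip=0,roll=0):
    "tool orientation: basket yaw(deg), tip (mouth down +), roll about basket x, deg"
    B=R.from_euler('z',yaw,degrees=True)*R.from_euler('y',-tip,degrees=True)*R.from_euler('x',roll,degrees=True)
    M=np.c_[[0,1,0],[1,0,0],[0,0,-1]].astype(float)
    return B*R.from_matrix(M)
def cur():
    o=get_obs(); return np.array(o['tool_pos']),R.from_euler('xyz',o['tcp_rot']),o
def go(grip,Rt):
    p,Rc,o=cur(); t=np.array(grip,float)+Rt.apply([0,0,18.8])
    rv=np.degrees((Rc.inv()*Rt).as_rotvec()); sh=Rc.inv().apply(t-p)
    print('turn',rv.round(1),'shift',sh.round(1),'rows',round(max(np.linalg.norm(rv)/7.16,np.linalg.norm(sh)/41.7),1))
def st():
    p,Rc,o=cur(); print('t',round(o['time'],2),'tcp',p.round(1),'grip',(p+Rc.apply([0,0,-18.8])).round(1),'q',o['joint_positions'].round(2),'F',np.round(o['contact_force'],1),'M',np.round(o['moment'],2),'w',round(o['grip_width'],1))
E
python3 - <<'E'
from h import *
st(); go([500,-150,250],down(0)); go([549,331,230],down(27)); go([500,0,250],down(10))
E
```

```text
t 1.1 tcp [ 234.4 -469.8  226.7] grip [ 234.4 -469.8  245.5] q [-1.25  0.34  1.52 -0.    1.28 -0.15] F [-0.5 -0.  -0.3] M [ 0.02 -0.06 -0.01] w 91.7
turn [  0.    0.  -63.5] shift [ 380.4 -167.6   -4.5] rows 10.0
turn [  0.    0.  -90.5] shift [ 639.  -576.1   15.5] rows 20.6
turn [  0.    0.  -73.5] shift [ 447.4 -301.8   -4.5] rows 12.9
```

send_rows([
  [[0,0,-34,190,-84,0,-1],[0,0,-34,190,-84,0,-1],[0,0,-34,190,-84,0,-1],[0,0,-34,190,-84,0,-1],[0,0,-34,190,-84,0,-1]],
])

```text
time: 1.52
tool_pos: [367.8, -308.2, 226.9]
tcp_rot: [3.141, 0.0, 1.062]
contact_force: [1.3, 0.1, -0.1]
grip_width: 91.8
```

```bash
python3 -c "
from h import *
st(); go([500,0,250],down(10));go([549,331,230],down(27))"
```

```text
t 1.52 tcp [ 367.8 -308.2  226.9] grip [ 367.8 -308.2  245.7] q [-0.86  0.26  1.64  0.    1.24 -0.35] F [ 1.3  0.1 -0.1] M [-0.05 -0.11  0.04] w 91.8
turn [  0.    0.  -39.2] shift [333.6 -34.7  -4.4] rows 8.0
turn [  0.    0.  -56.2] shift [ 646.5 -153.2   15.5] rows 15.9
```

send_rows([
  [[0,0,-35,205,-30,0,-1],[0,0,-35,205,-30,0,-1],[0,0,-35,205,-30,0,-1],[0,0,-35,205,-30,0,-1],[0,0,-35,205,-30,0,-1]],
])

```text
time: 1.93
tool_pos: [442.1, -114.5, 226.9]
tcp_rot: [3.141, 0.0, 1.673]
contact_force: [0.6, -0.3, -0.4]
grip_width: 91.9
```

```bash
python3 -c "
from h import *
st(); go([549,331,230],down(27))"
```

```text
t 1.93 tcp [ 442.1 -114.5  226.9] grip [ 442.1 -114.5  245.7] q [-0.42  0.22  1.7   0.    1.22 -0.52] F [ 0.6 -0.3 -0.4] M [-0.01 -0.12  0.03] w 91.9
turn [  0.    0.  -21.1] shift [432.2 151.9  15.7] rows 11.0
```

send_rows([
  [[0,0,-10,195,70,7,-1],[0,0,-10,195,70,7,-1],[0,0,-10,195,70,7,-1],[0,0,-10,195,70,7,-1],[0,0,-10,195,70,7,-1]],
])

```text
time: 2.35
tool_pos: [492.8, 86.5, 219.9]
tcp_rot: [3.141, 0.0, 1.842]
contact_force: [0.2, -0.1, 0.0]
grip_width: 91.8
```

```bash
python3 -c "
from h import *
st(); go([549,331,230],down(27))"
```

```text
t 2.35 tcp [492.8  86.5 219.9] grip [492.8  86.5 238.7] q [ 0.02  0.3   1.6  -0.    1.24 -0.25] F [ 0.2 -0.1  0. ] M [-0.04 -0.16  0.02] w 91.8
turn [  0.    0.  -11.5] shift [220.5 119.6   8.7] rows 6.0
```

send_rows([
  [[0,0,-10,178,96,7,-1],[0,0,-10,178,96,7,-1],[0,0,-10,178,96,7,-1],[0,0,-10,178,96,7,-1],[0,0,-10,178,96,7,-1]],
])

```text
time: 2.77
tool_pos: [537.5, 284.3, 212.5]
tcp_rot: [3.141, -0.0, 2.017]
contact_force: [-0.2, -0.8, -0.1]
grip_width: 91.7
```

```bash
python3 -c "
from h import *
st(); go([549,331,190],down(27))"
```

```text
t 2.77 tcp [537.5 284.3 212.5] grip [537.5 284.3 231.3] q [ 0.36  0.51  1.3   0.    1.33 -0.09] F [-0.2 -0.8 -0.1] M [ 0.   -0.18 -0.05] w 91.7
turn [ 0.  -0.  -1.4] shift [37.2 30.5 41.3] rows 1.5
```

send_rows([
  [[0,0,-1.4,37,30.5,0,-1],[0,0,-1.4,37,30.5,35,-1],[0,0,-1.4,37,30.5,41,-1],[0,0,-1.4,37,30.5,41,-1]],
])

```text
time: 3.1
tool_pos: [547.2, 327.5, 168.4]
tcp_rot: [-3.134, 0.0, 2.042]
contact_force: [-1.4, -1.4, -0.4]
grip_width: 92.0
```

```bash
python3 - <<'E'
from h import *
st(); go([549,331,112],down(27))
s=snap('scene','s1.png');t=snap('top','t1.png')
cv2.imwrite('pics/c4.png',np.hstack([cv2.resize(s[220:384,270:430],(400,410),interpolation=cv2.INTER_CUBIC),cv2.resize(t[90:210,60:180],(400,410),interpolation=cv2.INTER_CUBIC)])[:,:,::-1])
E
```

```text
t 3.1 tcp [547.2 327.5 168.4] grip [547.3 327.6 187.2] q [ 0.42  0.6   1.27 -0.    1.28 -0.05] F [-1.4 -1.4 -0.4] M [-0.03 -0.07  0.02] w 92.0
turn [-0.4  0.  -0. ] shift [ 2.3  3.7 75.1] rows 1.8
```

View pics/c4.png

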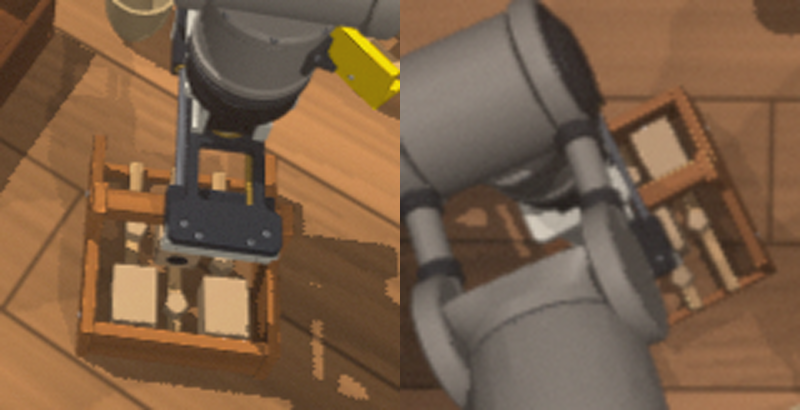

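```bash
python3 - <<'E'
from h import *
f=lambda p:((np.array(proj('scene',p))-[220,270])*2.5).round()
print(f([549,331,112]),f([547.3,327.6,187]),f([547,327.5,168]))
# body corners: tool y +-95, x+-37, at z=187+47
c,s=np.cos(np.radians(27)),np.sin(np.radians(27))
for bx in(-95,95):
  for by in(-37,37): print(bx,by,f([547+bx*c-by*s,327.5+bx*s+by*c,234]))
for bx in (65,):
  for by in(-10,10): print(bx,by,[f([547+bx*c-by*s,327.5+bx*s+by*c,z]) for z in (168,234)])
E
```

```text
[212. 191.] [168. 203.] [178. 199.]
-95 -37 [ 22. 168.]
-95 37 [ 33. 265.]
95 -37 [259. 156.]
95 37 [274. 266.]
65 -10 [array([258., 183.]), array([223., 197.])]
65 10 [array([261., 211.]), array([227., 226.])]
```

send_rows([
  [[-0.4,0,0,2,4,35,-1],[-0.4,0,0,2,4,65,-1],[-0.4,0,0,2,4,75,-1],[-0.4,0,0,2,4,75,-1]],
])

```text
time: 3.53
tool_pos: [550.9, 330.0, 95.4]
tcp_rot: [3.139, -0.0, 2.039]
contact_force: [0.1, -0.3, 1.2]
grip_width: 91.9
```

```bash
python3 - <<'E'
from h import *
st(); go([549,331,112],down(27))
s=snap('scene','s2.png')
cv2.imwrite('pics/c5.png',cv2.resize(s[240:384,280:410],None,fx=4,fy=4,interpolation=cv2.INTER_CUBIC)[:,:,::-1])
E
```

```text
t 3.53 tcp [550.9 330.   95.4] grip [550.9 329.9 114.2] q [ 0.42  0.67  1.35  0.    1.12 -0.05] F [ 0.1 -0.3  1.2] M [ 0.02 -0.13  0.01] w 91.9
turn [ 0.2 -0.  -0.2] shift [ 1.8 -1.3  2.2] rows 0.1
```

View pics/c5.png

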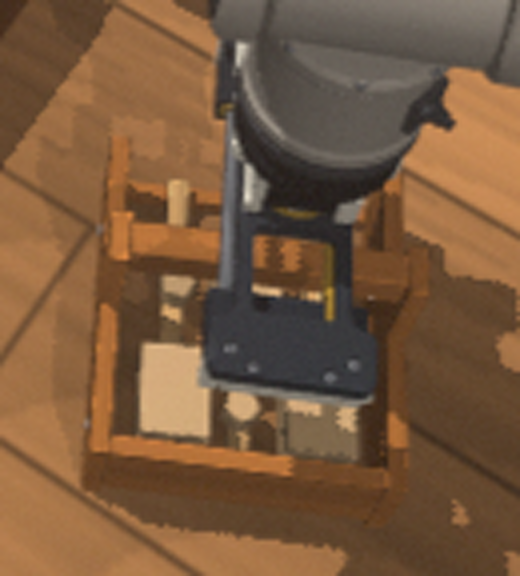

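send_rows([
  [[0,0,0,0,0,2,-1],[0,0,0,0,0,2,1],[0,0,0,0,0,2,1],[0,0,0,0,0,2,1],[0,0,0,0,0,2,1]],
])

```text
time: 4.0
tool_pos: [552.1, 331.7, 95.6]
tcp_rot: [3.133, 0.0, 2.041]
contact_force: [0.5, -0.2, 0.0]
grip_width: 69.7
```

send_rows([
  [[0,0,0,0,0,0,1],[0,0,0,0,0,0,1],[0,0,0,0,0,0,1],[0,0,0,0,0,0,1]],
])

```text
time: 4.33
tool_pos: [551.7, 331.6, 94.6]
tcp_rot: [3.135, 0.0, 2.041]
contact_force: [-0.8, -0.4, -0.5]
grip_width: 43.0
```

send_rows([
  [[0,0,0,0,0,0,1],[0,0,0,0,0,0,1],[0,0,0,0,0,0,1],[0,0,0,0,0,0,1],[0,0,0,0,0,0,1]],
])

```text
time: 4.75
tool_pos: [551.0, 331.2, 94.6]
tcp_rot: [3.137, 0.0, 2.041]
contact_force: [-3.2, -1.6, 2.9]
grip_width: 17.7
```

send_rows([
  [[0,0,0,0,0,0,1],[0,0,0,0,0,0,1]],
])

```text
time: 4.92
tool_pos: [551.0, 331.2, 94.5]
tcp_rot: [3.137, 0.0, 2.041]
contact_force: [-4.7, -2.6, 2.6]
grip_width: 17.7
```

send_rows([
  [[0,0,0,0,0,-5,1],[0,0,0,0,0,-15,1],[0,0,0,0,0,-35,1],[0,0,0,0,0,-60,1],[0,0,0,0,0,-80,1]],
])

```text
time: 5.33
tool_pos: [551.6, 331.5, 175.9]
tcp_rot: [3.134, -0.0, 2.04]
contact_force: [0.6, -0.1, -7.3]
grip_width: 17.6
```

send_rows([
  [[0,0,0,0,0,-25,1],[0,0,0,0,0,-45,1],[0,0,0,0,0,-55,1],[0,0,0,0,0,-60,1]],
])

```text
time: 5.67
tool_pos: [551.6, 331.4, 236.6]
tcp_rot: [3.131, 0.0, 2.04]
contact_force: [0.8, -0.4, -8.3]
grip_width: 17.7
```

```bash
python3 - <<'E'
from h import *
st(); go([545,-30,270],down(0));go([543,-328,270],down(-20))
s=snap('scene','s3.png');t=snap('top','t3.png')
cv2.imwrite('pics/c6.png',np.hstack([cv2.resize(s[180:350,270:430],(400,425),interpolation=cv2.INTER_CUBIC),cv2.resize(t[90:210,60:180],(400,425),interpolation=cv2.INTER_CUBIC)])[:,:,::-1])
E
```

```text
t 5.67 tcp [551.6 331.4 236.6] grip [551.4 331.4 255.4] q [ 0.42  0.55  1.16  0.    1.42 -0.05] F [ 0.8 -0.4 -8.3] M [-0.06  0.03  0.  ] w 17.7
turn [ 0.6 -0.1 26.9] shift [-319.3 -169.3  -16.3] rows 8.7
turn [ 0.6 -0.2 46.9] shift [-584.2 -305.9  -17.7] rows 15.8
```

View pics/c6.png

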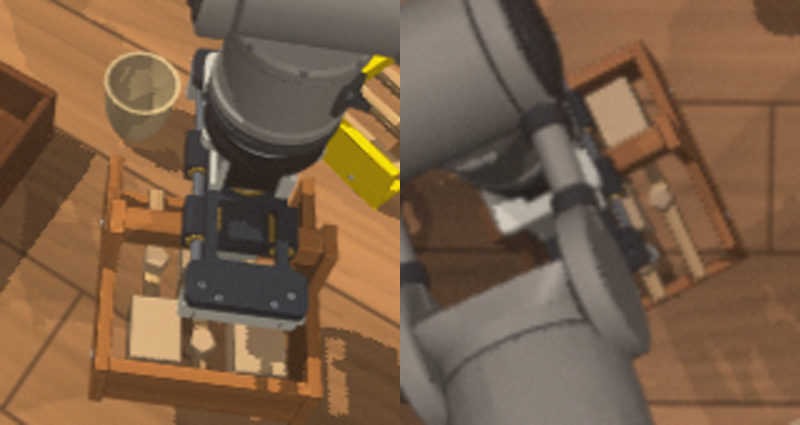

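send_rows([
  [[1,0,0.5,-7,-4,0,1],[2,0,2,-22,-12,0,1],[3,0,4,-46,-24,0,1],[4,0,6,-74,-39,-2,1],[5,0,9,-104,-54,-4,1]],
])

```text
time: 6.18
tool_pos: [548.9, 211.7, 236.7]
tcp_rot: [-3.057, 0.006, 1.882]
contact_force: [0.8, -0.1, -7.2]
grip_width: 17.6
```

```bash
python3 -c "
from h import *
st(); go([543,-328,260],down(-20,-8))"
```

```text
t 6.18 tcp [548.9 211.7 236.7] grip [550.4 212.3 255.5] q [ 0.24  0.51  1.24 -0.01  1.48 -0.06] F [ 0.8 -0.1 -7.2] M [ 0.16 -0.1   0.04] w 17.6
turn [ 3.1  4.6 37.5] shift [-510.5 -172.2   13.2] rows 12.9
```

send_rows([
  [[0,0,2,-33,-11,0,1],[0,0,5,-67,-22,1,1],[0,0,8,-102,-34,2,1],[1,0,11,-136,-46,3,1],[1,1,13,-171,-57,3,1]],
])

```text
time: 6.6
tool_pos: [546.8, 31.1, 239.7]
tcp_rot: [-3.042, 0.009, 1.652]
contact_force: [0.6, 0.1, -7.3]
grip_width: 17.7
```

```bash
python3 -c "
from h import *
st(); go([543,-328,260],down(-20,-8))"
```

```text
t 6.6 tcp [546.8  31.1 239.7] grip [548.7  31.4 258.4] q [-0.07  0.43  1.35 -0.02  1.45 -0.15] F [ 0.6  0.1 -7.3] M [-0.12 -0.2  -0.  ] w 17.7
turn [ 2.3  3.4 24.4] shift [-356.5  -35.     4.9] rows 8.6
```

send_rows([
  [[0,0,2,-35,-3,0,1],[0,0,5,-71,-7,1,1],[1,1,8,-107,-10,1,1],[1,1,11,-143,-14,2,1],[1,1,14,-179,-18,2,1]],
])

```text
time: 7.02
tool_pos: [543.9, -149.3, 240.8]
tcp_rot: [-3.028, 0.016, 1.406]
contact_force: [-0.2, 0.2, -6.6]
grip_width: 18.2
```

```bash
python3 -c "
from h import *
st(); go([543,-328,260],down(-20,-8))"
```

```text
t 7.02 tcp [ 543.9 -149.3  240.8] grip [ 546.  -149.4  259.5] q [-0.38  0.47  1.29 -0.04  1.49 -0.21] F [-0.2  0.2 -6.6] M [ 0.04 -0.29 -0.03] w 18.2
turn [ 1.6  2.3 10.4] shift [-175.9   26.    -0.6] rows 4.3
```

send_rows([
  [[0,0,2,-33,5,0,1],[1,1,5,-68,10,0,1],[1,1,7,-105,15,0,1],[1,2,9,-137,20,0,1],[2,2,10,-158,24,0,1]],
])

```text
time: 7.43
tool_pos: [541.2, -311.0, 240.8]
tcp_rot: [-2.996, 0.005, 1.226]
contact_force: [0.9, -0.5, -7.1]
grip_width: 17.7
```

send_rows([
  [[0,0,0,-12,2,0,1],[0,0,0,-17,2,0,1],[0,0,0,-17,2,0,1]],
])

```text
time: 7.68
tool_pos: [538.8, -323.7, 240.7]
tcp_rot: [-2.996, 0.003, 1.232]
contact_force: [1.1, 1.5, -6.4]
grip_width: 17.6
```

```bash
python3 - <<'E'
from h import *
st(); go([543,-328,240],down(-20,-8,40));go([543,-328,240],down(-20,-8,-40))
s=snap('scene','s4.png');t=snap('top','t4.png')
cv2.imwrite('pics/c7.png',np.hstack([cv2.resize(s[90:250,30:210],(450,400),interpolation=cv2.INTER_CUBIC),cv2.resize(t[90:230,290:420],(350,400),interpolation=cv2.INTER_CUBIC)])[:,:,::-1])
E
```

```text
t 7.68 tcp [ 538.8 -323.7  240.7] grip [ 541.4 -324.5  259.3] q [-0.64  0.62  1.03 -0.05  1.62 -0.3 ] F [ 1.1  1.5 -6.4] M [ 0.28 -0.31  0.06] w 17.6
turn [-0.5 40.3  0.4] shift [ 9.4  5.7 14.3] rows 5.6
turn [ -0.2 -39.7   0.6] shift [-14.7   5.4  14.4] rows 5.6
```

View pics/c7.png

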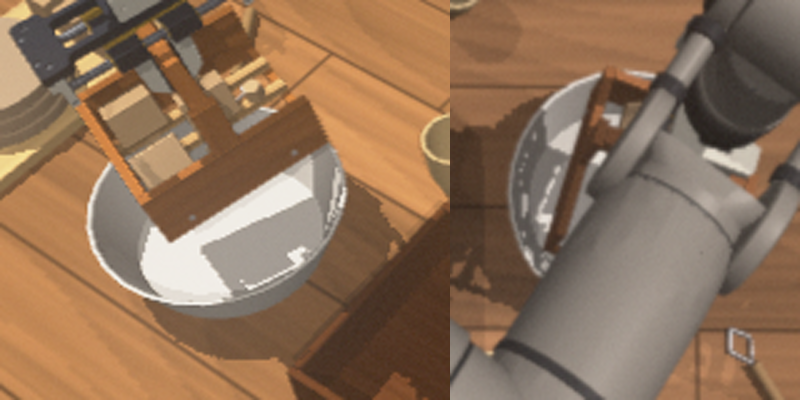

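```bash
cat >> h.py <<'E'
def rollgo(r,yaw=-20,tip=-8,c=(545,-328,155),fl=92):
    Rt=down(yaw,tip,r); go(np.array(c,float)-Rt.apply([0,0,fl]),Rt)
E
python3 -c "
from h import *
rollgo(0);rollgo(10);rollgo(20);rollgo(32);rollgo(42)"
```

```text
turn [-0.3  0.2  0.7] shift [-4.5 19.1 11.5] rows 0.5
turn [-0.3 10.2  0.7] shift [-17.2  18.9  12.7] rows 1.4
turn [-0.4 20.2  0.6] shift [-29.5  18.8  16. ] rows 2.8
turn [-0.5 32.2  0.6] shift [-43.3  18.7  22.8] rows 4.5
turn [-0.5 42.2  0.6] shift [-53.4  18.6  30.5] rows 5.9
```

send_rows([
  [[0,6,0,-10,18,11,1],[0,13,0,-20,18,13,1],[0,20,0,-29,18,16,1],[0,26,0,-36,18,19,1],[0,32,0,-43,18,23,1]],
])

```text
time: 8.2
tool_pos: [540.0, -367.8, 217.8]
tcp_rot: [-2.976, -0.551, 1.147]
contact_force: [0.6, 0.0, -7.6]
grip_width: 17.7
```

```bash
python3 -c "
from h import *
st();rollgo(36);rollgo(42)"
```

```text
t 8.2 tcp [ 540.  -367.8  217.8] grip [ 538.8 -378.   233.6] q [-0.91  0.82  0.84  0.41  1.88 -0.48] F [ 0.6  0.  -7.6] M [-1.01  0.17 -0.01] w 17.7
turn [-0.5  4.2  0.5] shift [-5.5 -0.1  1.6] rows 0.6
turn [-0.5 10.2  0.5] shift [-13.1  -0.2   2.5] rows 1.4
```

send_rows([
  [[0,5,0,-6,0,2,1],[0,10,0,-13,0,3,1],[0,10,0,-13,0,3,1],[0,10,0,-13,0,3,1]],
])

```text
time: 8.53
tool_pos: [534.9, -376.7, 206.0]
tcp_rot: [-2.947, -0.717, 1.104]
contact_force: [-0.4, -0.5, -7.4]
grip_width: 18.1
```

```bash
python3 - <<'E'
from h import *
st(); rollgo(0);rollgo(-42)
s=snap('scene','s5.png');t=snap('top','t5.png')
cv2.imwrite('pics/c8.png',np.hstack([cv2.resize(s[80:240,30:210],(450,400),interpolation=cv2.INTER_CUBIC),cv2.resize(t[90:230,290:420],(350,400),interpolation=cv2.INTER_CUBIC)])[:,:,::-1])
E
```

```text
t 8.53 tcp [ 534.9 -376.7  206. ] grip [ 532.6 -389.2  219.9] q [-0.97  0.9   0.81  0.54  1.96 -0.5 ] F [-0.4 -0.5 -7.4] M [-1.43  0.33 -0.02] w 18.1
turn [ -0.6 -41.5   0.4] shift [51.3  0.4 16.4] rows 5.8
turn [ -0.4 -83.5   0.7] shift [75.5  1.  63. ] rows 11.7
```

View pics/c8.png

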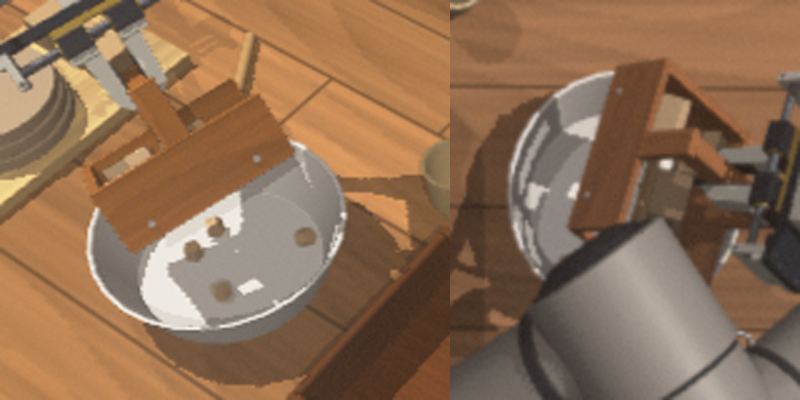

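All four bits lie in the basin: crop (193,250), (214,227), (305,237), (222,290). Next I roll back to level and check the props.

send_rows([
  [[0,-5,0,7,0,-3,1],[0,-12,0,16,0,-2,1],[0,-19,0,25,0,1,1],[0,-26,0,34,0,5,1],[0,-32,0,41,0,9,1]],
])

```text
time: 9.05
tool_pos: [551.9, -340.6, 232.2]
tcp_rot: [-3.003, -0.161, 1.215]
contact_force: [-0.1, 0.3, -6.7]
grip_width: 17.8
```

```bash
python3 -c "
from h import *
st(); rollgo(0,c=(545,-328,170))"
```

```text
t 9.05 tcp [ 551.9 -340.6  232.2] grip [ 553.3 -344.3  250.6] q [-0.72  0.69  0.94  0.1   1.7  -0.37] F [-0.1  0.3 -6.7] M [-0.31 -0.09 -0.08] w 17.8
turn [ 0.1 -9.2  0.9] shift [11.  -1.9 -8.5] rows 1.3
```

send_rows([
  [[0,-5,0,6,0,-6,1],[0,-9,0,11,-2,-12,1],[0,-9,0,11,-2,-12,1],[0,-9,0,11,-2,-12,1]],
])

```text
time: 9.38
tool_pos: [554.4, -331.8, 244.0]
tcp_rot: [-3.002, -0.015, 1.236]
contact_force: [0.2, -0.6, -6.7]
grip_width: 17.9
```

```bash
python3 - <<'E'
from h import *
st(); go([547,0,260],down(0,-5))
s=snap('scene','s6.png');t=snap('top','t6.png')
cv2.imwrite('pics/c9.png',np.hstack([cv2.resize(s[70:230,30:210],(450,400),interpolation=cv2.INTER_CUBIC),cv2.resize(t[90:230,290:420],(350,400),interpolation=cv2.INTER_CUBIC)])[:,:,::-1])
E
```

```text
t 9.38 tcp [ 554.4 -331.8  244. ] grip [ 556.8 -332.9  262.7] q [-0.64  0.66  0.96 -0.03  1.66 -0.31] F [ 0.2 -0.6 -6.7] M [-0.02 -0.18 -0.02] w 17.9
turn [ -2.9  -3.  -19. ] shift [ 310.3 -115.4   23.7] rows 8.0
```

View pics/c9.png

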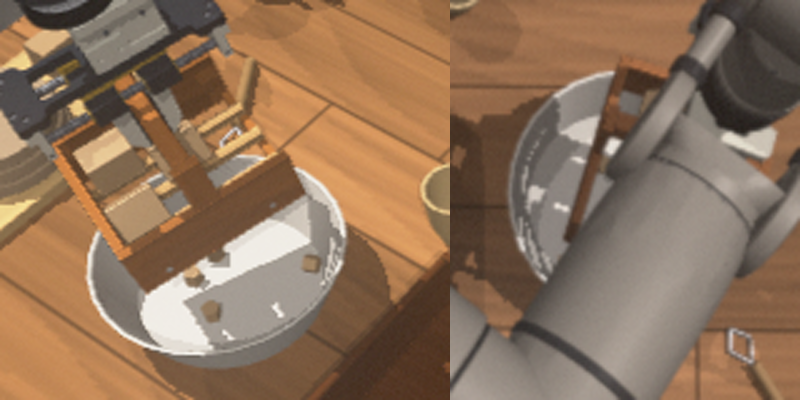

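Three props remain in the basket (two at the back wall, one mid) and the slats are clear. Moving over the crate.

send_rows([
  [[0,0,-1,8,-3,0,1],[0,0,-3,26,-10,1,1],[0,0,-5,56,-20,3,1],[-1,-1,-7,91,-33,6,1],[-1,-1,-9,126,-46,9,1]],
])

```text
time: 9.9
tool_pos: [549.7, -199.7, 240.1]
tcp_rot: [-3.017, -0.019, 1.388]
contact_force: [1.0, 0.7, -6.9]
grip_width: 18.0
```

```bash
python3 -c "
from h import *
st(); go([550,-2,262],down(0,-5))"
```

```text
t 9.9 tcp [ 549.7 -199.7  240.1] grip [ 551.9 -200.5  258.7] q [-0.47  0.52  1.21 -0.02  1.54 -0.29] F [ 1.   0.7 -6.9] M [ 0.06 -0.23 -0.08] w 18.0
turn [ -2.   -2.2 -10.3] shift [194.2 -36.9   5.1] rows 4.7
```

send_rows([
  [[0,0,-2,34,-6,0,1],[-1,-1,-4,70,-13,0,1],[-1,-1,-6,106,-20,2,1],[-2,-2,-8,138,-26,3,1],[-2,-2,-10,164,-31,4,1]],
])

```text
time: 10.32
tool_pos: [548.6, -31.1, 243.4]
tcp_rot: [-3.054, -0.003, 1.568]
contact_force: [0.3, 0.2, -6.4]
grip_width: 17.7
```

send_rows([
  [[0,0,0,18,-3,0,1],[0,0,0,28,-5,0,1],[0,0,0,30,-5,0,1],[0,0,0,30,-5,0,1]],
])

```text
time: 10.65
tool_pos: [544.7, -4.0, 243.9]
tcp_rot: [-3.054, -0.001, 1.566]
contact_force: [0.4, -0.2, -7.9]
grip_width: 18.1
```

```bash
cat >>h.py <<'E'
def mouthgo(tip,mouth,yaw=0):
    Rt=down(yaw,tip); B=R.from_euler('z',yaw,degrees=True)*R.from_euler('y',-tip,degrees=True)
    g=np.array(mouth,float)-B.apply([-84,0,-92]); print('grip',g.round(),end=' '); go(g,Rt)
E
python3 -c "
from h import *
st()
mouthgo(0,(500,-2,150))
mouthgo(15,(515,-2,120))
mouthgo(27,(530,-2,90))
mouthgo(40,(550,-2,70))
mouthgo(50,(565,-2,65))"
```

```text
t 10.65 tcp [544.7  -4.  243.9] grip [546.3  -4.  262.6] q [-0.14  0.42  1.36 -0.01  1.45 -0.14] F [ 0.4 -0.2 -7.9] M [ 0.09 -0.09 -0.02] w 18.1
grip [584.  -2. 242.] turn [-5.  -0.1 -0.3] shift [ 2.2 41.  17.2] rows 1.1
grip [572.  -2. 231.] turn [-20.   -0.   -0.3] shift [ 2.1 35.2 28.5] rows 2.8
grip [563.  -2. 210.] turn [-32.    0.   -0.3] shift [ 2.1 31.3 48. ] rows 4.5
grip [555.  -2. 194.] turn [-45.    0.   -0.3] shift [ 2.1 28.1 61.6] rows 6.3
grip [549.  -2. 188.] turn [-55.    0.1  -0.3] shift [ 2.  24.1 65.6] rows 7.7
```

send_rows([
  [[-4,0,0,2,15,8,1],[-10,0,0,2,28,17,1],[-16,0,0,2,35,26,1],[-22,0,0,2,34,34,1],[-28,0,0,2,32,42,1]],
])

```text
time: 11.07
tool_pos: [572.9, -3.7, 199.1]
tcp_rot: [2.736, 0.0, 1.564]
contact_force: [0.4, 0.7, -8.2]
grip_width: 17.7
```

```bash
python3 -c "
from h import *
st()
mouthgo(32,(538,-2,75))
mouthgo(40,(550,-2,70))
mouthgo(50,(565,-2,65))"
```

```text
t 11.07 tcp [572.9  -3.7 199.1] grip [565.5  -3.7 216.4] q [-0.18  0.26  1.81  0.11  0.68 -0.24] F [ 0.4  0.7 -8.2] M [0.24 0.85 0.03] w 17.7
grip [560.  -2. 198.] turn [-8.8  0.2 -0.4] shift [ 1.7 -9.2 15.1] rows 1.2
grip [555.  -2. 194.] turn [-16.8   0.2  -0.3] shift [  1.7 -12.6  15.3] rows 2.3
grip [549.  -2. 188.] turn [-26.8   0.3  -0.3] shift [  1.7 -18.1  16.9] rows 3.7
```

q5 is nearing its 0.28 lower limit with the mouth facing the robot. I'll level out, turn the basket to yaw 90 (mouth to -y), and tip sideways, where the wrist has room.

send_rows([
  [[5,0,0,2,-2,-10,1],[11,0,0,2,-8,-22,1],[17,0,-1,2,-16,-38,1],[23,0,-3,2,-25,-55,1],[27,0,-4,2,-32,-65,1]],
])

```text
time: 11.48
tool_pos: [518.3, -1.6, 248.7]
tcp_rot: [-3.068, 0.012, 1.633]
contact_force: [0.1, 0.4, -7.6]
grip_width: 17.9
```

```bash
python3 -c "
from h import *
st()
go([535,-4,270],down(33,-5));go([535,-4,270],down(90,-5))"
```

```text
t 11.48 tcp [518.3  -1.6 248.7] grip [519.7  -1.3 267.4] q [-0.14  0.36  1.44 -0.03  1.41 -0.19] F [ 0.1  0.4 -7.6] M [ 0.24 -0.15  0.  ] w 17.9
turn [  0.6  -1.7 -29.4] shift [-4.2 14.8 -3.6] rows 4.1
turn [  0.1  -6.4 -86.2] shift [-5.1 16.1 -3.7] rows 12.1
```

send_rows([
  [[0,0,-4,-1,3,-1,1],[0,0,-10,-2,6,-2,1],[0,-1,-16,-3,10,-3,1],[0,-1,-22,-4,13,-4,1],[0,-2,-28,-4,15,-4,1]],
])

```text
time: 11.9
tool_pos: [534.3, -4.9, 249.6]
tcp_rot: [-3.066, 0.01, 2.127]
contact_force: [-0.5, 0.6, -6.7]
grip_width: 17.9
```

```bash
python3 -c "
from h import *
st()
go([535,-4,270],down(62,-5))"
```

```text
t 11.9 tcp [534.3  -4.9 249.6] grip [535.4  -4.  268.3] q [-0.12  0.38  1.41 -0.06  1.41 -0.66] F [-0.5  0.6 -6.7] M [ 0.16 -0.09 -0.  ] w 17.9
turn [  0.5  -1.9 -30.1] shift [-0.5 -0.5 -1.6] rows 4.2
```

send_rows([
  [[0,0,-6,0,0,0,1],[0,-1,-12,0,0,0,1],[0,-1,-19,0,0,0,1],[0,-2,-26,0,0,0,1],[0,-2,-32,0,0,0,1]],
])

```text
time: 12.32
tool_pos: [533.6, -4.2, 249.5]
tcp_rot: [-3.062, 0.001, 2.688]
contact_force: [-0.5, 0.1, -7.3]
grip_width: 17.5
```

```bash
python3 -c "
from h import *
st()
go([535,-4,270],down(90,-5))"
```

```text
t 12.32 tcp [533.6  -4.2 249.5] grip [534.2  -2.9 268.3] q [-0.11  0.36  1.43 -0.08  1.37 -1.21] F [-0.5  0.1 -7.3] M [ 0.18 -0.07  0.02] w 17.5
turn [  0.4  -2.1 -25.9] shift [-1.9 -0.8 -1.7] rows 3.6
```

send_rows([
  [[0,0,-6,0,0,0,1],[0,-1,-13,0,0,0,1],[0,-1,-19,0,0,0,1],[0,-2,-24,-2,-1,0,1],[0,-2,-26,-2,-1,0,1]],
])

```text
time: 12.73
tool_pos: [535.0, -6.3, 249.7]
tcp_rot: [-3.062, 0.0, 3.141]
contact_force: [-0.4, 0.2, -6.3]
grip_width: 18.0
```

```bash
python3 - <<'E'
from h import *
st()
C=(532,30)
mouthgo(0,(532,-25,140),90)
mouthgo(15,(532,-10,110),90)
mouthgo(30,(532,10,80),90)
mouthgo(40,(532,20,70),90)
mouthgo(50,(532,32,65),90)
s=snap('scene','s7.png');t=snap('top','t7.png')
cv2.imwrite('pics/c10.png',np.hstack([cv2.resize(s[120:300,130:310],(400,400),interpolation=cv2.INTER_CUBIC),cv2.resize(t[80:240,170:330],(400,400),interpolation=cv2.INTER_CUBIC)])[:,:,::-1])
E
```

```text
t 12.73 tcp [535.   -6.3 249.7] grip [535.   -4.8 268.4] q [-0.11  0.34  1.46 -0.08  1.33 -1.66] F [-0.4  0.2 -6.3] M [0.21 0.01 0.02] w 18.0
grip [532.  59. 232.] turn [-4.6  0.  -0. ] shift [ 3.  68.  31.2] rows 1.8
grip [532.  47. 221.] turn [-19.6   0.   -0. ] shift [ 3.  62.1 42.4] rows 2.7
grip [532.  37. 202.] turn [-34.6   0.   -0. ] shift [ 3.  57.4 59.9] rows 4.8
grip [532.  25. 194.] turn [-44.6   0.   -0. ] shift [ 3.  49.1 65.9] rows 6.2
grip [532.  16. 188.] turn [-54.6   0.   -0. ] shift [ 3.  42.  70.2] rows 7.6
```

View pics/c10.png

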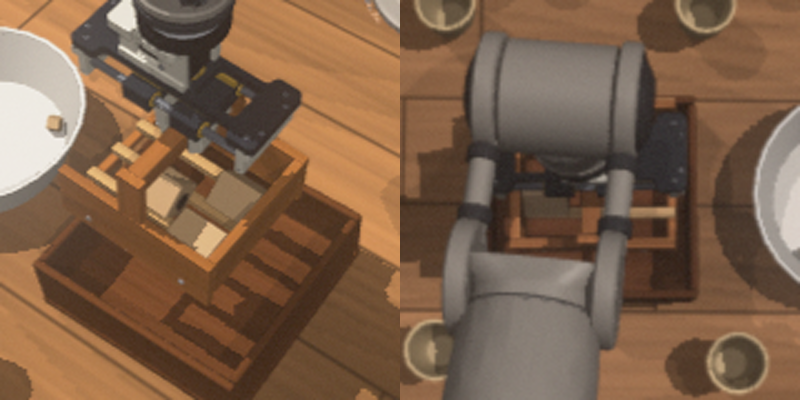

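Three props still in the basket; mouth now faces -y over the crate. Tipping.

send_rows([
  [[-3,0,0,1,14,8,1],[-8,0,0,2,32,18,1],[-14,0,0,3,50,30,1],[-20,0,0,3,60,40,1],[-25,0,0,3,62,48,1]],
])

```text
time: 13.25
tool_pos: [532.2, 53.8, 196.6]
tcp_rot: [2.78, 0.001, 3.138]
contact_force: [-0.2, 0.8, -6.8]
grip_width: 17.5
```

```bash
python3 -c "
from h import *
st()
mouthgo(30,(532,10,80),90)
mouthgo(40,(532,20,70),90)
mouthgo(50,(532,32,65),90)"
```

```text
t 13.25 tcp [532.2  53.8 196.6] grip [532.2  47.1 214.2] q [-0.25  0.41  1.58  0.37  1.27 -1.95] F [-0.2  0.8 -6.8] M [-0.78 -0.01  0.03] w 17.5
grip [532.  37. 202.] turn [-9.3  0.1 -0.2] shift [  0.2 -11.1   7.8] rows 1.3
grip [532.  25. 194.] turn [-19.3   0.1  -0.2] shift [  0.2 -21.3   9.7] rows 2.7
grip [532.  16. 188.] turn [-29.3   0.2  -0.2] shift [  0.1 -29.5  10.5] rows 4.1
```

send_rows([
  [[-6,0,0,0,-8,5,1],[-12,0,0,0,-14,8,1],[-18,0,0,0,-20,9,1],[-23,0,0,0,-25,10,1],[-27,0,0,0,-28,10,1]],
])

```text
time: 13.67
tool_pos: [532.6, 27.7, 176.8]
tcp_rot: [2.312, 0.0, 3.135]
contact_force: [0.0, 0.8, -6.8]
grip_width: 17.8
```

send_rows([
  [[-2,0,0,0,-1,0,1],[-2,0,0,0,-1,0,1],[-2,0,0,0,-1,0,1]],
])

```text
time: 13.92
tool_pos: [532.4, 29.7, 176.9]
tcp_rot: [2.28, 0.0, 3.138]
contact_force: [-0.4, 1.6, -4.8]
grip_width: 17.5
```

```bash
python3 - <<'E'
from h import *
st()
mouthgo(50,(532,32,65),90)
s=snap('scene','s8.png');t=snap('top','t8.png')
cv2.imwrite('pics/c11.png',np.hstack([cv2.resize(s[120:300,130:310],(400,400),interpolation=cv2.INTER_CUBIC),cv2.resize(t[80:240,170:330],(400,400),interpolation=cv2.INTER_CUBIC)])[:,:,::-1])
E
```

```text
t 13.92 tcp [532.4  29.7 176.9] grip [532.3  15.4 189.2] q [-0.51  0.6   1.59  0.73  1.5  -2.35] F [-0.4  1.6 -4.8] M [-1.1  -0.08 -0.05] w 17.5
grip [532.  16. 188.] turn [-0.6  0.2 -0.1] shift [ 0.4 -0.2  0.5] rows 0.1
```

View pics/c11.png

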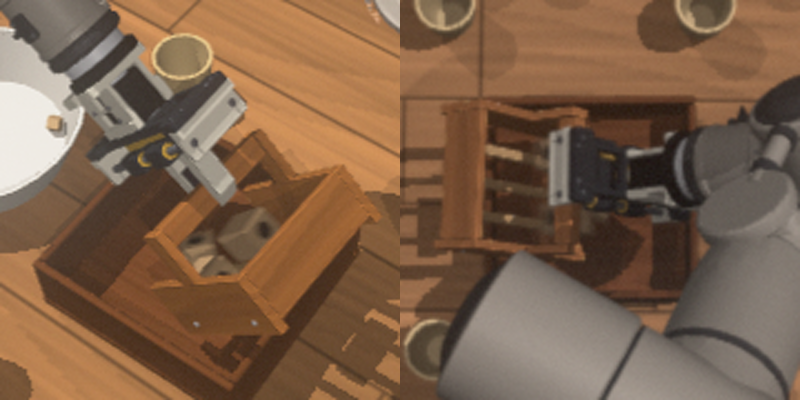

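send_rows([
  [[-2,0,0,0,0,-4,1],[-3,0,0,0,0,-6,1],[-3,0,0,0,0,-6,1],[-3,0,0,0,0,-6,1]],
])

```text
time: 14.35
tool_pos: [532.3, 26.1, 181.5]
tcp_rot: [2.227, 0.002, 3.14]
contact_force: [-0.6, 0.0, -3.7]
grip_width: 17.8
```

```bash
python3 - <<'E'
from h import *
st()
s=snap('scene','s9.png');t=snap('top','t9.png')
cv2.imwrite('pics/c12.png',np.hstack([cv2.resize(s[120:300,130:310],(400,400),interpolation=cv2.INTER_CUBIC),cv2.resize(t[80:240,170:330],(400,400),interpolation=cv2.INTER_CUBIC)])[:,:,::-1])
E
```

```text
t 14.35 tcp [532.3  26.1 181.5] grip [532.2  11.2 193. ] q [-0.53  0.62  1.58  0.75  1.54 -2.37] F [-0.6  0.  -3.7] M [-1.03 -0.12  0.03] w 17.8
```

View pics/c12.png

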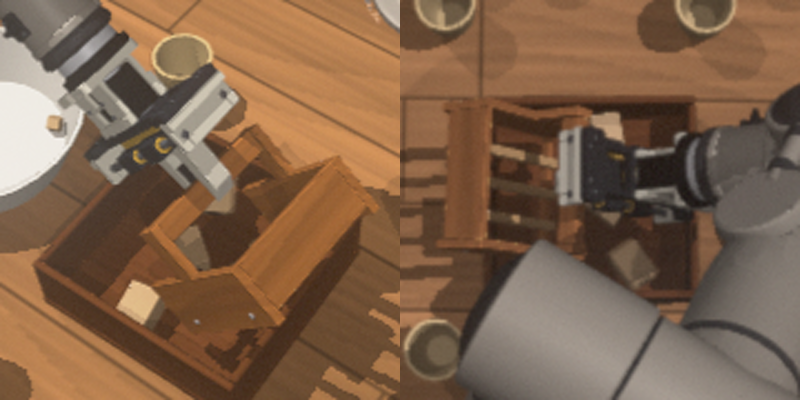

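```bash
python3 -c "
from h import *
p,Rc,o=cur();print(Rc.inv().apply([0,0,100]))
go([532,11,270],down(90,52)); go([532,11,290],down(90,0))"
```

```text
[ -0.12648424  79.23754716 -61.00323862]
turn [ 0.4  0.1 -0. ] shift [  0.   60.7 -47.3] rows 1.8
turn [52.4  0.1 -0.1] shift [  0.   61.8 -66.9] rows 7.3
```

send_rows([
  [[0,0,0,0,8,-6,1],[0,0,0,0,24,-18,1],[0,0,0,0,44,-34,1],[0,0,0,0,56,-43,1],[0,0,0,0,61,-47,1]],
])

```text
time: 14.87
tool_pos: [532.5, 25.8, 260.9]
tcp_rot: [2.228, 0.005, 3.14]
contact_force: [0.1, 0.4, -3.1]
grip_width: 17.8
```

```bash
python3 - <<'E'
from h import *
st(); go([532,60,290],down(90,0))
s=snap('scene','s10.png');t=snap('top','t10.png')
cv2.imwrite('pics/c13.png',np.hstack([cv2.resize(s[120:300,130:310],(400,400),interpolation=cv2.INTER_CUBIC),cv2.resize(t[80:240,170:330],(400,400),interpolation=cv2.INTER_CUBIC)])[:,:,::-1])
E
```

```text
t 14.87 tcp [532.5  25.8 260.9] grip [532.5  10.9 272.4] q [-0.54  0.52  1.5   0.76  1.66 -2.25] F [ 0.1  0.4 -3.1] M [-1.06 -0.17 -0.05] w 17.8
turn [52.4  0.3  0. ] shift [ 0.6 29.  20.8] rows 7.3
```

View pics/c13.png

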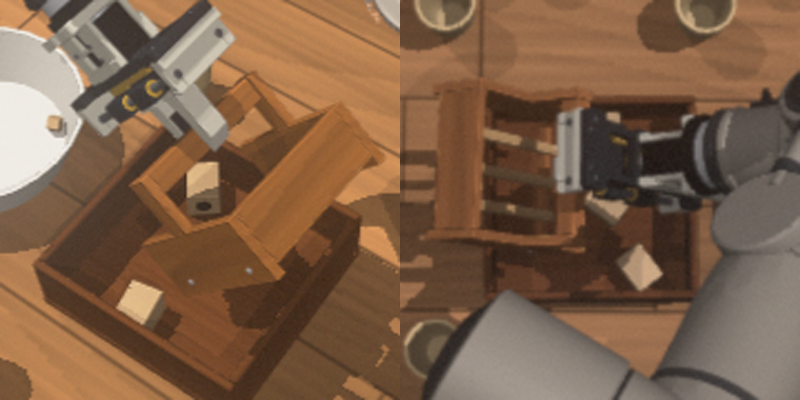

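send_rows([
  [[5,0,0,0,5,2,1],[12,0,0,0,12,5,1],[19,0,0,0,18,8,1],[26,0,0,0,22,11,1],[33,0,0,0,26,14,1]],
])

```text
time: 15.38
tool_pos: [531.8, 52.6, 269.8]
tcp_rot: [2.807, 0.0, 3.138]
contact_force: [0.1, 0.9, -3.0]
grip_width: 17.8
```

```bash
python3 - <<'E'
from h import *
st(); go([535,80,290],down(80,0))
E
```

```text
t 15.38 tcp [531.8  52.6 269.8] grip [531.8  46.4 287.6] q [-0.24  0.34  1.46  0.33  1.43 -1.87] F [ 0.1  0.9 -3. ] M [-0.35 -0.09 -0.02] w 17.8
turn [19.1 -1.6  9.7] shift [-3.1 26.4  7.7] rows 3.0
```

send_rows([
  [[6,0,2,-1,8,2,1],[12,-1,5,-2,16,5,1],[17,-1,8,-3,24,7,1],[19,-2,10,-3,26,8,1]],
])

```text
time: 15.72
tool_pos: [534.5, 82.7, 270.4]
tcp_rot: [3.137, 0.003, 2.963]
contact_force: [-0.6, -1.0, -4.2]
grip_width: 17.9
```

```bash
python3 - <<'E'
from h import *
st(); go([551,330,260],down(27,0))
E
```

```text
t 15.72 tcp [534.5  82.7 270.4] grip [534.4  82.7 289.2] q [ 0.01  0.34  1.41  0.    1.39 -1.38] F [-0.6 -1.  -4.2] M [-0.11 -0.01  0.04] w 17.9
turn [ 0.3  0.  52.8] shift [ 27.7 246.1  30.3] rows 7.4
```

send_rows([
  [[0,0,5,2,16,2,1],[0,0,12,5,46,5,1],[0,0,19,9,82,9,1],[0,0,26,13,118,13,1],[0,0,33,17,154,18,1]],
])

```text
time: 16.13
tool_pos: [544.9, 235.5, 252.6]
tcp_rot: [3.136, -0.003, 2.383]
contact_force: [2.0, -0.4, -2.8]
grip_width: 17.7
```

```bash
python3 - <<'E'
from h import *
st(); go([551,330,180],down(27,0))
E
```

```text
t 16.13 tcp [544.9 235.5 252.6] grip [544.8 235.3 271.4] q [ 0.28  0.45  1.28  0.01  1.4  -0.54] F [ 2.  -0.4 -2.8] M [ 0.05 -0.11 -0.01] w 17.7
turn [ 0.3 -0.2 19.5] shift [60.3 72.2 92. ] rows 3.2
```

send_rows([
  [[0,0,6,20,24,15,1],[0,0,12,40,48,40,1],[0,0,17,54,65,65,1],[0,0,19.5,60,72,85,1],[0,0,19.5,60,72,92,1]],
])

```text
time: 16.55
tool_pos: [548.5, 329.7, 157.0]
tcp_rot: [-3.14, -0.005, 2.05]
contact_force: [-0.3, 0.3, -3.8]
grip_width: 17.6
```

send_rows([
  [[0,0,0,0,0,0,1],[0,0,0,0,0,0,1]],
])

```text
time: 16.72
tool_pos: [551.8, 327.3, 162.8]
tcp_rot: [3.135, -0.003, 2.05]
contact_force: [0.3, 0.1, -2.3]
grip_width: 17.9
```

```bash
python3 - <<'E'
from h import *
st(); go([551,330,112],down(27,0))
s=snap('scene','s11.png');t=snap('top','t11.png')
cv2.imwrite('pics/c14.png',np.hstack([cv2.resize(s[180:384,270:430],(330,420),interpolation=cv2.INTER_CUBIC),cv2.resize(t[90:220,90:300],(470,420))])[:,:,::-1])
E
```

```text
t 16.72 tcp [551.8 327.3 162.8] grip [551.7 327.2 181.6] q [ 0.41  0.6   1.27  0.    1.26 -0.07] F [ 0.3  0.1 -2.3] M [-0.02 -0.08  0.03] w 17.9
turn [ 0.4 -0.2  0.4] shift [ 2.5  0.1 69.6] rows 1.7
```

View pics/c14.png

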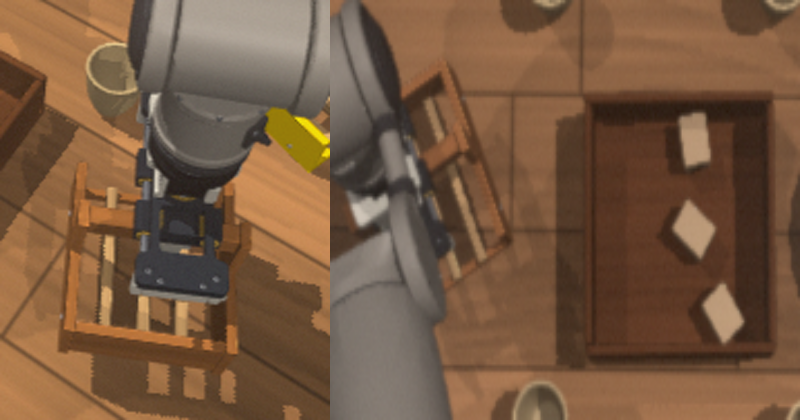

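View pics/s11.png

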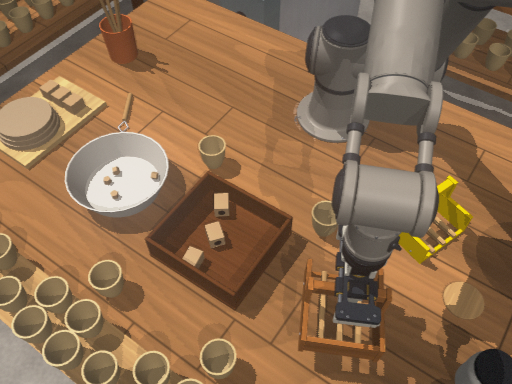

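Three props in the crate (top crop (694,140), (692,230), (722,312)), four bits in the basin, and the empty basket hangs level over its old spot. Grasp TCP z was 94.5 on the bench; lowering gently.

send_rows([
  [[0,0,0,0,0,12,1],[0,0,0,0,0,30,1],[0,0,0,0,0,45,1],[0,0,0,0,0,55,1],[0,0,0,0,0,58,1]],
])

```text
time: 17.23
tool_pos: [552.2, 327.7, 104.7]
tcp_rot: [3.134, -0.003, 2.048]
contact_force: [-0.2, 0.0, -3.4]
grip_width: 17.5
```

send_rows([
  [[0,0,0,0,0,1,1],[0,0,0,0,0,3,1],[0,0,0,0,0,5,1],[0,0,0,0,0,6,1],[0,0,0,0,0,6,1]],
])

```text
time: 17.65
tool_pos: [552.9, 328.8, 100.0]
tcp_rot: [3.132, -0.003, 2.048]
contact_force: [1.0, 0.3, -0.8]
grip_width: 17.7
```

send_rows([
  [[0,0,0,0,0,1,1],[0,0,0,0,0,2,1],[0,0,0,0,0,2,1]],
])

```text
time: 17.9
tool_pos: [553.7, 328.2, 99.0]
tcp_rot: [3.13, -0.002, 2.048]
contact_force: [1.6, -3.9, 6.2]
grip_width: 17.8
```

```bash
python3 - <<'E'
from h import *
st()
s=snap('scene','s12.png')
cv2.imwrite('pics/c15.png',cv2.resize(s[240:384,280:410],None,fx=4,fy=4,interpolation=cv2.INTER_CUBIC)[:,:,::-1])
E
```

```text
t 17.9 tcp [553.7 328.2  99. ] grip [553.5 328.  117.8] q [ 0.41  0.66  1.35  0.    1.12 -0.06] F [ 1.6 -3.9  6.2] M [-0.58  0.13 -0.04] w 17.8
```

View pics/c15.png

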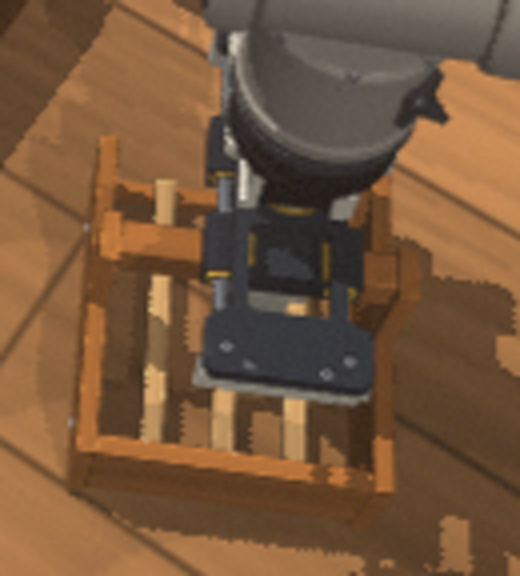

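Contact came about 5 mm early, with a moment pointing at the basket's -y edge: it has rolled slightly in the grip (~4°). I'll back up a bit and level it before release.

send_rows([
  [[0,0,0,0,0,-4,1],[0,-2,0,0,0,-6,1],[0,-4,0,0,0,-6,1],[0,-4,0,0,0,-6,1],[0,-4,0,0,0,-6,1]],
])

```text
time: 18.37
tool_pos: [552.6, 329.1, 103.9]
tcp_rot: [3.132, 0.066, 2.049]
contact_force: [1.9, -1.1, 1.8]
grip_width: 18.0
```

send_rows([
  [[0,0,0,0,0,2,1],[0,0,0,0,0,4,1],[0,0,0,0,0,6,1],[0,0,0,0,0,6,1]],
])

```text
time: 18.7
tool_pos: [555.0, 325.6, 100.7]
tcp_rot: [3.13, 0.07, 2.047]
contact_force: [1.2, -12.5, 18.5]
grip_width: 17.7
```

```bash
python3 -c "
from h import *
st()"
```

```text
t 18.7 tcp [555.  325.6 100.7] grip [554.1 326.6 119.4] q [ 0.45  0.67  1.34 -0.08  1.12  0.  ] F [  1.2 -12.5  18.5] M [-2.17  0.12 -0.04] w 17.7
```

Contact now comes higher, so the correction went the wrong way. Lifting a little and reversing it.

send_rows([
  [[0,0,0,0,0,-6,1],[0,2,0,0,0,-12,1],[0,5,0,0,0,-14,1],[0,8,0,0,0,-14,1],[0,8,0,0,0,-14,1]],
])

```text
time: 19.12
tool_pos: [552.3, 327.7, 110.5]
tcp_rot: [3.134, -0.076, 2.047]
contact_force: [-0.6, -1.0, -3.7]
grip_width: 17.6
```

```bash
python3 - <<'E'
from h import *
st()
s=snap('scene','s13.png');t=snap('top','t13.png')
cv2.imwrite('pics/c16.png',cv2.resize(s[230:384,280:420],None,fx=4,fy=3.8,interpolation=cv2.INTER_CUBIC)[:,:,::-1])
E
```

```text
t 19.12 tcp [552.3 327.7 110.5] grip [552.8 326.4 129.2] q [ 0.38  0.65  1.34  0.08  1.15 -0.13] F [-0.6 -1.  -3.7] M [-0.2  -0.18 -0.03] w 17.6
```

View pics/c16.png

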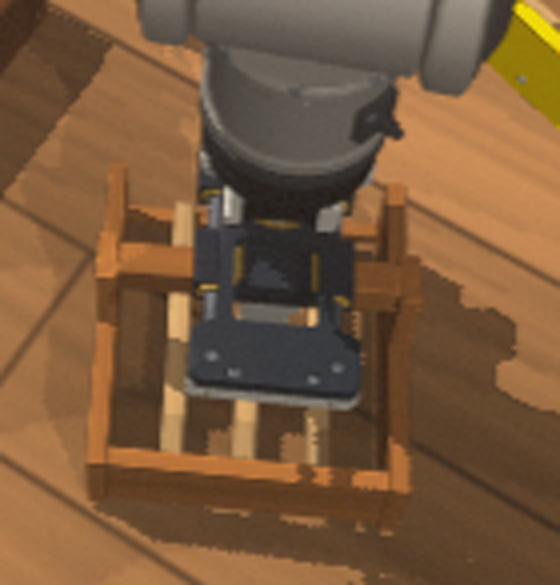

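send_rows([
  [[0,-1,0,0,0,0,1],[0,-3,0,0,0,0,1],[0,-4,0,0,0,2,1],[0,-4,0,0,0,4,1],[0,-4,0,0,0,4,1]],
])

```text
time: 19.63
tool_pos: [551.0, 330.1, 106.4]
tcp_rot: [3.134, -0.003, 2.05]
contact_force: [0.4, -0.8, -3.8]
grip_width: 17.8
```

```bash
python3 - <<'E'
from h import *
st();go([553,327,115],down(27))
s=snap('scene','s14.png')
a=cv2.imread('pics/s2.png')[:,:,::-1]
cv2.imwrite('pics/c17.png',np.hstack([cv2.resize(x[240:384,290:400],None,fx=3.6,fy=4,interpolation=cv2.INTER_CUBIC) for x in(a,s)])[:,:,::-1])
E
```

```text
t 19.63 tcp [551.  330.1 106.4] grip [550.9 330.  125.2] q [ 0.42  0.66  1.34  0.    1.14 -0.06] F [ 0.4 -0.8 -3.8] M [ 0.01 -0.1  -0.02] w 17.8
turn [ 0.4 -0.2  0.5] shift [-3.7  0.3 10.2] rows 0.3
```

View pics/c17.png

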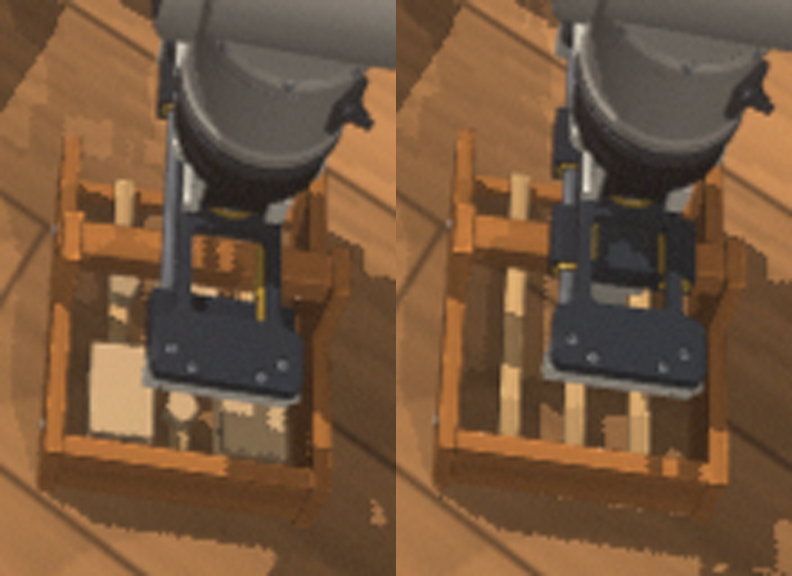

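Bar and back-wall slopes match the original view within about 1°, so it is level and has only slid ~5 mm down in the grip. Lowering until light contact.

send_rows([
  [[0,0,0,0,0,2,1],[0,0,0,0,0,4,1],[0,0,0,0,0,5,1],[0,0,0,0,0,5,1],[0,0,0,0,0,5,1]],
])

```text
time: 20.1
tool_pos: [552.0, 329.2, 102.1]
tcp_rot: [3.133, -0.003, 2.048]
contact_force: [0.8, -0.2, -3.2]
grip_width: 17.9
```

send_rows([
  [[0,0,0,0,0,1,1],[0,0,0,0,0,1.5,1],[0,0,0,0,0,1.5,1]],
])

```text
time: 20.35
tool_pos: [551.9, 329.3, 100.6]
tcp_rot: [3.133, -0.003, 2.048]
contact_force: [-0.8, -0.3, -3.1]
grip_width: 18.0
```

```bash
python3 -c "
from h import *
st()"
```

```text
t 20.35 tcp [551.9 329.3 100.6] grip [551.8 329.2 119.4] q [ 0.42  0.66  1.35  0.    1.12 -0.06] F [-0.8 -0.3 -3.1] M [-0.08 -0.06 -0.04] w 18.0
```

send_rows([
  [[0,0,0,0,0,1,1],[0,0,0,0,0,2,1],[0,0,0,0,0,2,1]],
])

```text
time: 20.6
tool_pos: [551.9, 329.3, 98.5]
tcp_rot: [3.133, -0.003, 2.048]
contact_force: [-0.4, -0.2, -2.9]
grip_width: 17.5
```

send_rows([
  [[0,0,0,0,0,1,1],[0,0,0,0,0,2,1],[0,0,0,0,0,2,1]],
])

```text
time: 20.85
tool_pos: [552.0, 330.0, 97.6]
tcp_rot: [3.132, -0.004, 2.049]
contact_force: [-1.7, 2.3, 4.7]
grip_width: 18.2
```

send_rows([
  [[0,0,0,0,0,1,1],[0,0,0,0,0,2,1],[0,0,0,0,0,2,1]],
])

```text
time: 21.1
tool_pos: [552.2, 330.5, 97.0]
tcp_rot: [3.13, -0.004, 2.049]
contact_force: [-5.0, 2.8, 10.7]
grip_width: 17.7
```

```bash
python3 -c "
from h import *
st()"
```

```text
t 21.1 tcp [552.2 330.5  97. ] grip [552.  330.3 115.8] q [ 0.42  0.67  1.35  0.01  1.11 -0.06] F [-5.   2.8 10.7] M [ 0.04  0.87 -0.05] w 17.7
```

send_rows([
  [[0,0,0,0,0,-1,1],[0,0,0,0,0,-2,1],[0,0,0,0,0,-2,0.4],[0,0,0,0,0,-2,0.2],[0,0,0,0,0,-2,0]],
])

```text
time: 21.52
tool_pos: [552.1, 329.0, 96.4]
tcp_rot: [3.133, -0.003, 2.048]
contact_force: [-0.3, 0.3, -0.6]
grip_width: 33.1
```

send_rows([
  [[0,0,0,0,0,0,-0.5],[0,0,0,0,0,0,-0.5],[0,0,0,0,0,0,-0.5],[0,0,0,0,0,0,-0.5],[0,0,0,0,0,0,-0.5]],
])

```text
time: 21.93
tool_pos: [552.0, 329.3, 96.6]
tcp_rot: [3.133, -0.003, 2.048]
contact_force: [0.9, -0.1, -0.6]
grip_width: 66.1
```

```bash
python3 - <<'E'
from h import *
st()
s=snap('scene','s15.png')
cv2.imwrite('pics/c18.png',cv2.resize(s[230:384,280:410],None,fx=4,fy=3.8,interpolation=cv2.INTER_CUBIC)[:,:,::-1])
E
```

```text
t 21.93 tcp [552.  329.3  96.6] grip [551.9 329.2 115.4] q [ 0.42  0.67  1.35  0.    1.12 -0.06] F [ 0.9 -0.1 -0.6] M [ 0.03 -0.08 -0.06] w 66.1
```

View pics/c18.png

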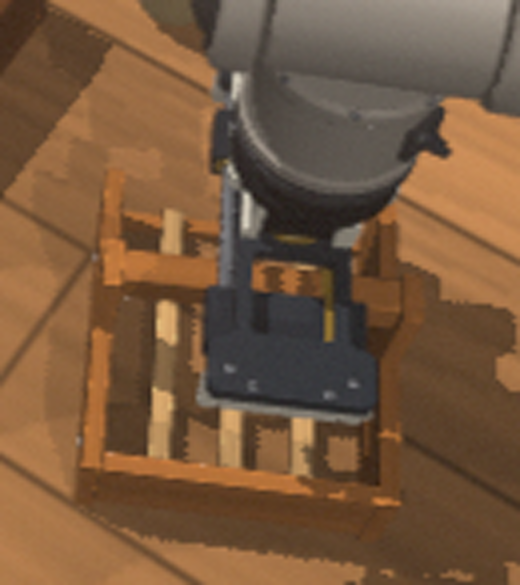

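Released and standing. Retreating straight up.

send_rows([
  [[0,0,0,0,0,-6,-0.5],[0,0,0,0,0,-25,-0.5],[0,0,0,0,0,-60,-0.5],[0,0,0,0,0,-100,-0.5],[0,0,0,0,0,-140,-0.5]],
])

```text
time: 22.4
tool_pos: [550.6, 328.2, 238.4]
tcp_rot: [3.134, -0.003, 2.048]
contact_force: [0.5, 0.8, 0.6]
grip_width: 68.5
```

```bash
python3 - <<'E'
from h import *
st();go([450,150,290],down(20))
E
```

```text
t 22.4 tcp [550.6 328.2 238.4] grip [550.5 328.1 257.2] q [ 0.42  0.55  1.16  0.    1.43 -0.06] F [0.5 0.8 0.6] M [ 0.   -0.15  0.  ] w 68.5
turn [ 0.4 -0.2  7.4] shift [-111.9 -171.   -34.5] rows 5.0
```

send_rows([
  [[0,0,1,-20,-30,-20,-0.5],[0,0,3,-42,-64,-30,-0.5],[0,0,5,-65,-98,-34,-0.5],[0,0,7,-87,-132,-34,-0.5],[0,0,7,-105,-160,-34,-0.5]],
])

```text
time: 22.82
tool_pos: [455.6, 159.6, 270.0]
tcp_rot: [3.132, -0.004, 1.924]
contact_force: [1.1, -0.7, 1.1]
grip_width: 68.6
```

send_rows([
  [[0,0,0,0,0,0,-0.5],[0,0,0,0,0,0,-0.5],[0,0,0,0,0,0,-0.5]],
])

```text
time: 23.07
tool_pos: [457.7, 161.7, 269.7]
tcp_rot: [3.132, -0.004, 1.926]
contact_force: [0.0, 1.2, 0.2]
grip_width: 68.7
```

```bash
python3 - <<'E'
from h import *
st()
s=snap('scene','s16.png');t=snap('top','t16.png')
E
```

```text
t 23.07 tcp [457.7 161.7 269.7] grip [457.5 161.5 288.5] q [ 0.18  0.23  1.56  0.01  1.34 -0.18] F [0.  1.2 0.2] M [-0.01 -0.11  0.01] w 68.7
```

View pics/s16.png

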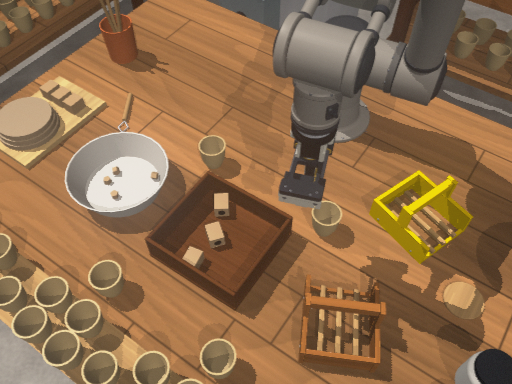

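View pics/t16.png

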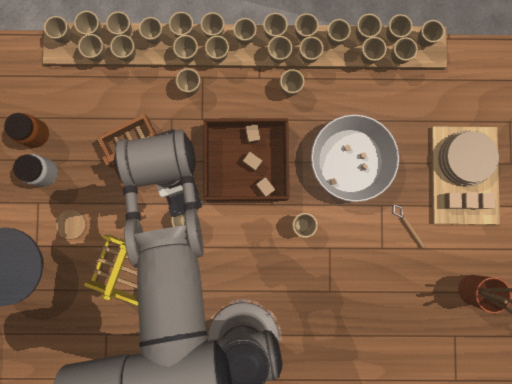

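The final pictures show:
- **Basket:** empty and upright at scene (320,342).
- **Crate:** three props at scene (221,205), (214,235) and (194,257).
- **Basin:** four bits at scene (108,180), (116,170), (114,194) and (154,175).
- **Cups:** standing where they were at scene (326,219), (212,152), (105,279) and (218,357).

Handing the job in.

```bash
python3 -c "
from plant import close_job
print(close_job())"
```

```text
the job is handed in; nothing more can be done
None
```

The job is done and handed in at about 23 s of the 72 s allowed.

**What I did**
- I gripped the wooden basket by its bar, not the empty yellow look-alike, and carried it to the basin.
- One roll of about 42° over the basin dropped all four bits. I did not need to shake it.
- I then tipped the three props into the crate at about 52°, with the mouth below the rim.
- The empty basket went back upright, close to where it first stood.

**Last checks**
- The final pictures show four bits in the basin, three props in the crate and an empty basket standing level. The cups are standing where they were.
- The gripper was clear of everything, and the measured force was close to zero.

**What did not go smoothly**
- My first tip, with the mouth facing the robot, brought joint 5 near its lower limit. I stopped at about 23°, before any prop slid, and tipped again with the mouth facing sideways.
- On setting down, the basket touched a few millimetres early, probably because it had slipped slightly in the grip. My first levelling correction went the wrong way and pressed it on the bench with about 20 N. I lifted it, levelled it and lowered it until it just touched before opening the fingers.

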